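Balance rotor arms on the knife edge and reject the lopsided ones

ROBOT

A 7-joint arm with a two-finger parallel gripper is mounted at the origin on a cart in front of the work surface, level with it; the furniture and walls round the work are solid. World frame = base frame: x ahead of the robot, y to its left, z up, the work surface at z = 0. Lengths are in m, angles in rad, forces in N, time in s.
With the tool pointing down it reaches from about 0.425 to 0.925 m from the base axis. Payload 6.8 kg.
Tool frame: the origin (TCP) lies between the finger pads; the fingertips stand r.tip_reach ahead of it and the grasp point (between the pads) lies 11 mm behind it (r.tip_reach is the distance from the TCP to the fingertips, in m); z points along the fingers, y is the direction in which the jaws open and shut (so a half turn about z gives the same grasp; the last joint's range is limited). The gripper opens to 85 mm and grips with 20 to 120 N. Pads are 22 mm wide; open, the fingers measure 114 mm over their backs; the gripper's body (76 mm by 85 mm) begins 54 mm behind the grasp point. The pads swing forward as they close: fully open they stand 13 mm farther back than shut.
Start: joints at [1.227, 0.477, 0.022, 1.555, -0.011, 1.109, -0.083], TCP at [0.158, -0.656, 0.239] pointing down, gripper open.
Joint ranges: [-2.96, 2.96], [-0.34, 2.1], [-1.41, 1.46], [0.24, 2.44], [-1.37, 4.51], [0.17, 1.92], [-2.96, 2.96]. Speed limits (rad/s): [2.39, 2.39, 3.14, 3.14, 3.14, 3.14, 3.14].

INTERFACE

Orientations are given as a rotation vector (axis times angle).
In Python, from bench import r, eyes, spotter gives the robot as it stands.
- The arm moves only by the tool carry_out, never from a script. Its argument "series" is text: rows parted by semicolons, each of 5 numbers parted by spaces: the shift along the tool's x, y, z in cm, then the turn about the tool's z in rad, then the opening, from 0 (shut) to 1 (fully open). In form: x y z yaw gripper; .... A call has 1 to 8 rows; each row shifts and turns the commanded pose from where the row before left it, along the tool's axes as they then stand; what a row does not reach is not made up. A row lasts 1/8 s, in which the tool goes at most 62.5 mm and 10.7 degrees, less where a joint would pass 70% of its speed; a pose out of reach is approached as far as the arm can. A call with a gripper value outside its range is refused whole. The fingers move at their own pace and stop on an object; "grip_force" is the grip in N (left out, the last holds). Time passes only in rows, so rows that do not move let the fingers close. It gives the time, the measured TCP pose, the force and the opening at its end, in the units of the state.
- r.get_obs(): the state, without advancing time (a new reading comes with each control period).
- eyes.grab_frame(name): name is "side" or "top" or "wrist"; returns a dict with "color" (400x640x3 uint8, blue, green, red), "intrinsics" (3x3 intrinsics, pixels), "R" (3x3) and "t" (3): a world point X has camera coordinates R X + t; the wrist camera has in their place "T_tool_cam" (4x4, takes a point from camera to tool coordinates, whose origin is the TCP and whose axes are the flange's). Camera axes: x right, y down, z forward; pixel columns grow to the right and rows downward; lengths in m; the calibration is good to about 2 mm. A picture is of the moment at which its call begins: read the wrist's pose just before it. There is no depth.
- r.hand_in(): hands the job in, once; it reports no verdict.
Trained networks look in a picture, given as the dict that the camera call returned (one of the last four; its "shot" number tells which), for a name from the list of things; names that differ only in an ending like _2 or _b are one class to them, and where a whole thing is asked for, a point or a joint stands for the part that bears it (a point fixed in the world has none). Each returns a list of dicts, best first, with "confidence" (0 to 1); they miss things now and then, are a little off and sometimes report something else, mostly with a low value. They report only what shows in the picture. A call takes as long as a camera call. They do not tell look-alikes from the thing itself.
- spotter.search_frame(picture, query): "uv" ([column, row] in pixels, amid what is visible of it).
- spotter.trace(picture, query): "pixels" (400x640 bool, what is visible of it) and "uv" ([column, row] in pixels, amid what is visible of it).
- spotter.mark_of(picture, query): "uv" ([column, row] in pixels: a listed point, or the origin of a listed thing).
The state is a dict: "clock": time; "joints": joint angles; "qvel": joint speeds; "tau": joint torques, N m; "tcp_pos": TCP position; "orientation": TCP orientation; "contact_force": force on the tool from outside, world axes, zero at the start; "moment": the same for the moment, N m; "grip_width": finger opening in m.
Only numpy, scipy, OpenCV 4.12 (cv2) and the standard library are available. Lean on these libraries where they do the work, as an engineer would, in place of code of your own. Each camera call takes 0.05 s, during which the arm holds its last target.

TASK

Only one of these three look-alike centrifuge rotor arms is true; the other two are heavier towards one end. Try the arms on the knife-edge stand with the notch under the hub seated on the edge, put the ones that tip into the steel reject tray, flat on both feet, and leave the true one balanced level across the knife edge. Leave the tally counter, the small jar and the little brown bottle where they are.

Things in the scene. Friction and masses are not known exactly. Their poses are not given: they have to be found in the camera images.
- rotor_1: rotor arm, grey aluminium, 150 mm long (y), bridge-shaped: at each end a foot 20 (x) x 18 (y) x 28 high; a bar 16 wide at height 20-28; in the middle a hub 26 (x) x 40 (y), height 20-46, with a V notch in its underside, running along x: mouth 20 wide at height 20, apex at 32. Origin: middle, at foot level; z up; same seen from either end. Starts standing on the desk.
- rotor_2: another rotor arm, outwardly identical to rotor_1 (same sizes and axes). Each weighs 0.16 to 0.24 kg. Exactly one of the three is true: neither its looks, number, weight nor place tell which; each of the others has its centre of mass about 10 mm off the middle, towards either end.
- rotor_3: third identical rotor arm. Let go on the knife edge, an off-centre arm tips within about half a second until an end foot meets the stand's base (about 20 degrees); the true one, whose centre of mass lies about 14 mm below its notch apex, stays level or swings back to within a few degrees.
- balance_stand: fixed stand: grey base 44 (x) x 150 (y) x 12 high, slim steel pillar 10 (x) x 10 (y), blade on top with its edge along x, 10 long, 68 mm above the desk. Origin: centre of the underside. An arm goes across it, its y along the stand's y (either way round), notch on the edge; its origin is then 36 mm straight above the stand's. The hub overhangs the edge 8 mm each side.
- knife_edge (a point): middle of the knife edge's rounded top (2 mm wide), 68 mm above the stand's origin; fingers can pass down beside the pillar at either end of the edge; x along the edge, z up
- rotor_1_notch (a point): apex of the V notch of rotor_1, 32 mm above its origin on its z axis
- rotor_2_notch (a point): apex of the V notch of rotor_2, 32 mm above its origin on its z axis
- rotor_3_notch (a point): apex of the V notch of rotor_3, 32 mm above its origin on its z axis
- reject_tray: low open steel tray, fixed, 170 (x) x 200 (y) x 16 high outside, walls and floor 3 thick. Origin: centre of its underside; floor surface 3 mm above it. Two arms fit side by side along its y axis, e.g. with centres at x = -35 and +35 mm.
- tally_counter: bystander: hand tally counter 72x50x22, lying on the desk near the arms; origin centre of underside
- jar_cream: bystander: small jar 30x30x36 with beige lid, on the desk behind the stand; origin centre of underside
- immersion_oil: bystander: small bottle 26x26x68 with a dark screw cap, standing to the right of the arms; origin centre of underside
Things that resemble listed ones, but are neither listed nor needed, are in the scene too. Leave any orange look-alike of the rotor_1 alone.

How it is judged:
By the outcome, as a careful person would: the job done as asked, in the order asked, and still so for the second after the job is handed in, with the robot touching nothing.
It also fails if it takes over 69 s, if anything falls off the work surface, if the arm or the gripper's body presses on something with over 40 N, if the wrist force passes 120 N, or if a joint passes its speed limit or range.

## Working session

There is one attempt and no reset: what is moved stays moved. The work goes in short steps, Python scripts to look and compute and a tool call to move; the robot and the scene stay as the last step left them, time stands still between calls to the robot, and variables do not carry over. Pictures are saved under pics/ and viewed, and the job is handed in when it is done.

Besides the shell and the picture viewer there is one more tool, called after ">>>" by a JSON object that holds its "name" and its "arguments". carry_out: Moves the arm, as the interface text tells. Its arguments: {"type":"object","properties":{"series":{"type":"string"},"grip_force":{"type":"number"}},"required":["series"]}

```bash
ls; mkdir -p pics
python3 - <<'E'
from bench import r,eyes,spotter
import cv2
o=r.get_obs(); print(o, r.tip_reach)
for n in ["side","top","wrist"]:
    f=eyes.grab_frame(n); cv2.imwrite(f"pics/a_{n}.png",f["color"])
    print(n,f["intrinsics"].tolist(), f.get("R"),f.get("t"),f.get("T_tool_cam"))
E
```

```text
pics
{'clock': 0.0, 'joints': array([ 1.22684687,  0.47780807,  0.02234471,  1.55644472, -0.01148744,
        1.10931031, -0.08308321]), 'qvel': array([ 0.00314211, -0.00119323,  0.00105379,  0.0004869 , -0.00116656,
        0.00074981, -0.00193388]), 'tau': array([ 5.30105881e-04, -5.96443534e+01,  1.60788048e+00, -2.81197912e+01,
        1.23657405e-02,  9.39902879e-03, -1.33995735e-05]), 'tcp_pos': array([ 0.15757154, -0.65575624,  0.23832331]), 'orientation': array([-3.11797380e+00, -3.69462795e-01,  5.74230249e-04]), 'contact_force': array([-0.46301525,  0.0324493 ,  0.11368715]), 'moment': array([-0.01039298,  0.00764504,  0.00052   ]), 'grip_width': 0.08559477554748995} 0.008
side [[451.7913091386401, 0.0, 321.4547439183468], [0.0, 451.7913091386401, 199.44394511354537], [0.0, 0.0, 1.0]] [[ 0.94830785 -0.3169935   0.01507799]
 [-0.12665628 -0.42160958 -0.89788838]
 [ 0.29098181  0.84956488 -0.43996489]] [-0.55544728  0.11304146  1.12615576] None
top [[488.8884126026189, 0.0, 331.4086441847943], [0.0, 488.8884126026189, 195.472350003695], [0.0, 0.0, 1.0]] [[ 1.83390869e-02 -9.99831366e-01 -9.57634132e-04]
 [-9.80088511e-01 -1.77875435e-02 -1.97762773e-01]
 [ 1.97712389e-01  4.56535488e-03 -9.80249442e-01]] [-0.07505531  0.55953955  1.47190383] None
wrist [[357.8950906487977, 0.0, 320.61909869653107], [0.0, 357.8950906487977, 201.47102579966642], [0.0, 0.0, 1.0]] None None [[ 6.88752730e-04 -9.61653712e-01 -2.74265682e-01  6.93185796e-02]
 [ 9.99999376e-01  9.03633851e-04 -6.57138528e-04  2.10581111e-04]
 [ 8.79775459e-04 -2.74265058e-01  9.61653734e-01 -1.35067187e-01]
 [ 0.00000000e+00  0.00000000e+00  0.00000000e+00  1.00000000e+00]]
```

View pics/a_top.png

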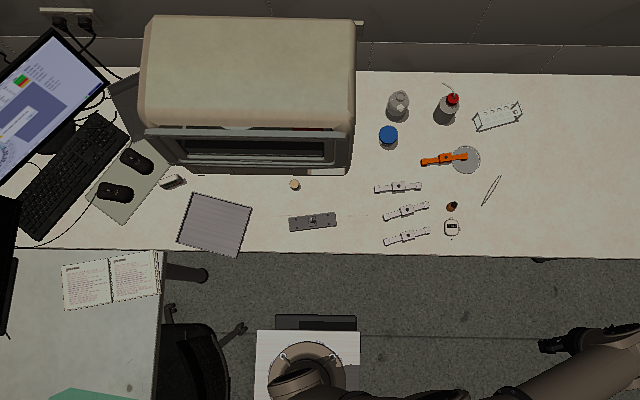

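View pics/a_side.png

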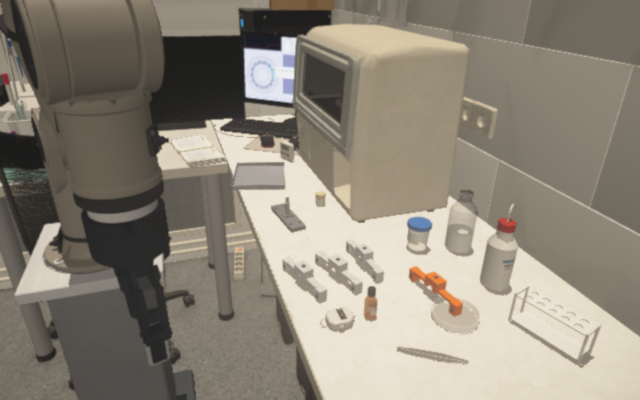

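The top view shows the grey arms at (398,187), (406,210) and (407,236). The orange look-alike is at (445,159), the stand at (312,222), the tray at (214,224), the tally counter at (452,227), the bottle at (452,206) and the jar at (294,185). Next I'll localize them.

```bash
cat > h.py <<'E'
import numpy as np, cv2
from bench import r,eyes,spotter
from scipy.spatial.transform import Rotation as Ro
def camray(f,uv,o=None):
    K=f["intrinsics"]; d=np.linalg.inv(K)@np.array([uv[0],uv[1],1.])
    if f.get("T_tool_cam") is not None:
        T=np.eye(4);T[:3,:3]=Ro.from_rotvec(o["orientation"]).as_matrix();T[:3,3]=o["tcp_pos"]
        M=T@f["T_tool_cam"]; return M[:3,3],M[:3,:3]@d
    R,t=np.array(f["R"]),np.array(f["t"]); return -R.T@t,R.T@d
def onplane(f,uv,z,o=None):
    c,d=camray(f,uv,o); return c+d*(z-c[2])/d[2]
def project(f,X,o=None):
    X=np.atleast_2d(X)
    if f.get("T_tool_cam") is not None:
        T=np.eye(4);T[:3,:3]=Ro.from_rotvec(o["orientation"]).as_matrix();T[:3,3]=o["tcp_pos"]
        M=np.linalg.inv(T@f["T_tool_cam"]); P=X@M[:3,:3].T+M[:3,3]
    else: P=X@np.array(f["R"]).T+np.array(f["t"])
    q=P@f["intrinsics"].T; return q[:,:2]/q[:,2:]
def tri(f1,u1,f2,u2):
    c1,d1=camray(f1,u1);c2,d2=camray(f2,u2);d1/=np.linalg.norm(d1);d2/=np.linalg.norm(d2)
    s=np.linalg.lstsq(np.c_[d1,-d2],c2-c1,rcond=None)[0]
    a=c1+s[0]*d1;b=c2+s[1]*d2
    return (a+b)/2,np.linalg.norm(a-b)
def grab(n,fn=None):
    o=r.get_obs(); f=eyes.grab_frame(n)
    if fn: cv2.imwrite("pics/"+fn,f["color"])
    return f,o
def box(cx,cy,sx,sy,z0,z1):
    return np.array([[cx+a*sx/2,cy+b*sy/2,z] for a in(-1,1) for b in(-1,1) for z in(z0,z1)])/1000
ARM=[box(0,66,20,18,0,28),box(0,-66,20,18,0,28),box(0,0,16,150,20,28),box(0,0,26,40,20,46)]
STAND=[box(0,0,44,150,0,12),box(0,0,10,10,0,68)]
TRAY=[box(0,0,170,200,0,3),box(83.5,0,3,200,0,16),box(-83.5,0,3,200,0,16),box(0,98.5,170,3,0,16),box(0,-98.5,170,3,0,16)]
def sil(f,model,x,y,z,yaw,o=None,sc=4):
    R=Ro.from_rotvec([0,0,yaw]).as_matrix(); m=np.zeros((400*sc,640*sc),np.uint8)
    for b in model:
        q=project(f,b@R.T+[x,y,z],o)
        cv2.fillConvexPoly(m,cv2.convexHull(((q+.5)*sc).round().astype(np.int32)),1)
    return cv2.resize(m.astype(np.float32),(640,400),interpolation=cv2.INTER_AREA)
def fit(views,model,p0,z=0,step=(.006,.006,.1)):
    from scipy.optimize import minimize
    def cost(p):
        return sum(1-np.minimum(s:=sil(f,model,p[0],p[1],z,p[2],o),m).sum()/np.maximum(s,m).sum() for f,m,o in views)
    p0=np.array(p0,float); sx=np.vstack([p0]+[p0+np.eye(3)[i]*step[i] for i in range(3)])
    q=minimize(cost,p0,method="Nelder-Mead",options=dict(initial_simplex=sx,xatol=1e-4,fatol=1e-4,maxiter=200))
    return q.x,q.fun
E
python3 - <<'E'
from h import *
t,_=grab("top");s,_=grab("side")
for q in ["rotor_1","balance_stand","reject_tray","tally_counter","jar_cream","immersion_oil","knife_edge","rotor_1_notch"]:
    for n,f in(("top",t),("side",s)):
        L=spotter.mark_of(f,q); print(q,n,[(np.round(d["uv"],1).tolist(),round(d["confidence"],2)) for d in L])
        if n=="top":
            for d in L: print("   ",onplane(t,d["uv"],{"knife_edge":.068,"rotor_1_notch":.032}.get(q,0)).round(4))
for q,mod in(("rotor_1",ARM),("balance_stand",STAND),("reject_tray",TRAY)):
    TS=spotter.trace(t,q);SS=spotter.trace(s,q)
    for d in TS:
        if d["confidence"]<.3: continue
        P=onplane(t,d["uv"],.015)
        uv=project(s,P)[0]; m=[e for e in SS if np.linalg.norm(np.array(e["uv"])-uv)<15]
        ys,xs=np.nonzero(d["pixels"]); W=np.array([onplane(t,(a,b),.015)[:2] for a,b in zip(xs,ys)])
        w,V=np.linalg.eigh(np.cov(W.T)); v=V[:,1]; yaw=np.arctan2(-v[0],v[1])
        if yaw>np.pi/2:yaw-=np.pi
        if yaw<-np.pi/2:yaw+=np.pi
        vt=[(t,d["pixels"].astype(float),None)]; vs=[(s,e["pixels"].astype(float),None) for e in m[:1]]
        print(q,d["uv"],d["confidence"],"yaw0",round(yaw,3),"n",len(xs))
        for vv in (vt,vs,vt+vs):
            if vv: print("   ",*fit(vv,mod,[P[0],P[1],yaw]))
E
```

```text
rotor_1 top [([405.6, 233.7], 0.87), ([445.4, 161.4], 0.86), ([404.6, 213.5], 0.63), ([393.9, 189.3], 0.52)]
    [ 0.452  -0.3035  0.    ]
    [ 0.6931 -0.4371  0.    ]
    [ 0.5172 -0.3011  0.    ]
    [ 0.5962 -0.2672  0.    ]
rotor_1 side [([430.9, 294.6], 0.73), ([363.7, 264.1], 0.61), ([302.2, 282.7], 0.58), ([336.6, 275.7], 0.56), ([334.7, 262.1], 0.38)]
balance_stand top [([314.5, 220.4], 0.69), ([395.0, 187.6], 0.42), ([450.3, 227.3], 0.39)]
    [ 0.4895 -0.0118  0.    ]
    [ 0.6019 -0.2708  0.    ]
    [ 0.4751 -0.4467  0.    ]
balance_stand side [([286.9, 218.6], 0.93)]
reject_tray top [([210.2, 223.7], 0.81)]
    [0.4728 0.3221 0.    ]
reject_tray side [([258.9, 172.6], 0.84)]
tally_counter top [([454.3, 228.4], 0.48)]
    [ 0.4718 -0.4594  0.    ]
tally_counter side []
jar_cream top [([311.4, 221.0], 0.61), ([295.7, 187.5], 0.55)]
    [ 0.4874 -0.0019  0.    ]
    [0.5964 0.052  0.    ]
jar_cream side [([320.0, 204.8], 0.59), ([338.2, 321.1], 0.54)]
immersion_oil top [([211.6, 224.7], 0.75), ([448.8, 205.7], 0.52)]
    [0.4696 0.3174 0.    ]
    [ 0.5453 -0.444   0.    ]
[... 1175 characters left out ...]
r_1 [404.2, 234.7] 0.57 yaw0 0.293 n 329
    [ 0.44321781 -0.30365078  0.28995926] 0.11054837582954946
    [ 0.44264765 -0.30059995  0.2779921 ] 0.10997256737130867
    [ 0.44272593 -0.30284242  0.28327989] 0.22927399371280266
balance_stand [310.6, 220.7] 0.85 yaw0 0.152 n 644
    [ 0.48571825 -0.00371209  0.16060402] 0.07290246341241702
    [ 0.48286924 -0.0022545   0.13367584] 0.10119110361547379
    [ 0.48391762 -0.00268999  0.13729511] 0.20097162178518346
reject_tray [209.3, 224.5] 0.88 yaw0 -0.239 n 3296
    [ 0.47073614  0.30888984 -0.25456159] 0.04176680503969121
    [ 0.46713334  0.31104314 -0.25222238] 0.03872800034424895
    [ 0.46752505  0.30956531 -0.25406619] 0.08696789261794824
```

```bash
cat >> h.py <<'E'
def ang(o):
    X=Ro.from_rotvec(o["orientation"]).as_matrix()[:,0]; return np.arctan2(X[1],X[0])
def plan(p,yaw=None,g=1.,N=None,p0=None,a0=None):
    """rows to bring TCP to p with tool x at yaw+pi/2"""
    o=r.get_obs(); p0=o["tcp_pos"] if p0 is None else np.array(p0,float); a0=ang(o) if a0 is None else a0
    a1=a0 if yaw is None else yaw+np.pi/2
    da=(a1-a0+np.pi)%(2*np.pi)-np.pi
    D=np.array(p)-p0
    if N is None: N=int(max(np.ceil(np.linalg.norm(D)/.058),np.ceil(abs(da)/.18),1))
    rows=[]
    for i in range(N):
        a=a0+da*i/N; x=np.array([np.cos(a),np.sin(a),0]); y=np.array([np.sin(a),-np.cos(a),0])
        d=D/N*100; rows.append("%.2f %.2f %.2f %.3f %g"%(d@x,d@y,-d[2],-da/N,g))
    print(N,"; ".join(rows))
E
python3 -c "
from h import *
o=r.get_obs();print(ang(o));plan([.4427,-.3028,.16],.286,.5)"
```

```text
0.23577812366502046
10 3.60 -2.77 0.79 -0.162 0.5; 4.00 -2.16 0.79 -0.162 0.5; 4.29 -1.48 0.79 -0.162 0.5; 4.48 -0.77 0.79 -0.162 0.5; 4.54 -0.04 0.79 -0.162 0.5; 4.49 0.70 0.79 -0.162 0.5; 4.32 1.41 0.79 -0.162 0.5; 4.03 2.09 0.79 -0.162 0.5; 3.64 2.71 0.79 -0.162 0.5; 3.16 3.26 0.79 -0.162 0.5
```

Candidates in the top view are grey arms at (397,186), (406,212) and (404,235), plus the orange look-alike at (445,158), which I'm leaving alone. I choose the grey one at (404,235). First, a close crop to check that.

Run:
```python
import cv2
a=cv2.imread("pics/a_top.png")[140:255,360:480]
cv2.imwrite("pics/a_crop.png",cv2.resize(a,None,fx=5,fy=5,interpolation=cv2.INTER_CUBIC))
```

```text
(no output)
```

View pics/a_crop.png

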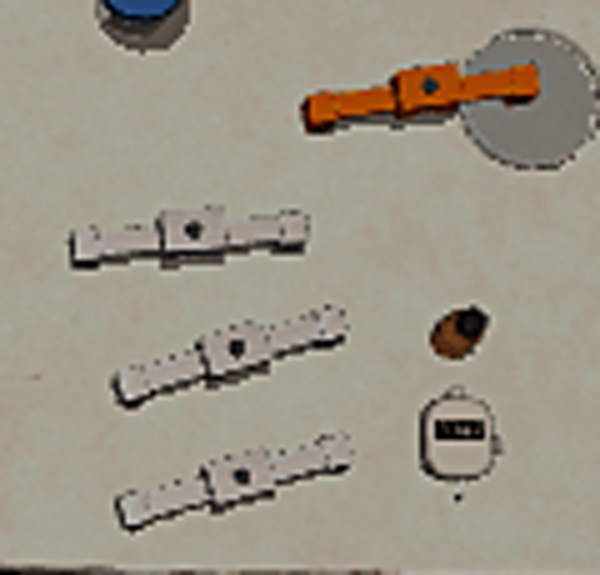

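>>> {"name": "carry_out", "arguments": {"series": "3.6 -2.8 0.8 -0.162 0.6; 4.0 -2.2 0.8 -0.162 0.6; 4.3 -1.5 0.8 -0.162 0.6; 4.5 -0.8 0.8 -0.162 0.6; 4.5 0 0.8 -0.162 0.6; 4.5 0.7 0.8 -0.162 0.6; 4.3 1.4 0.8 -0.162 0.6; 4.0 2.1 0.8 -0.162 0.6", "grip_force": 25}}

```text
clock: 2.35
tcp_pos: [0.3864, -0.3722, 0.1754]
orientation: [2.258, 2.183, -0.0]
contact_force: [-0.2, 0.5, -0.3]
grip_width: 0.0512
```

>>> {"name": "carry_out", "arguments": {"series": "3.6 2.7 0.8 -0.162 0.6; 3.2 3.3 0.8 -0.162 0.6; 0 0 0 0 0.6"}}

```text
clock: 2.72
tcp_pos: [0.4452, -0.2986, 0.1592]
orientation: [-1.873, -2.522, -0.004]
contact_force: [-0.1, -1.4, 0.7]
grip_width: 0.0517
```

```bash
cat >> h.py <<'E'
def wfit(p0,fn,model=ARM,z=0,q="rotor_1"):
    f,o=grab("wrist",fn); L=spotter.trace(f,q)
    best=None
    for d in L:
        if d["confidence"]<.3: continue
        x,c=fit([(f,d["pixels"].astype(float),o)],model,p0,z)
        print(np.round(d["uv"]),round(d["confidence"],2),x.round(4),round(c,3))
        if best is None or c<best[1]: best=(x,c)
    print("tcp",o["tcp_pos"].round(4),"ang-pi/2",round(ang(o)-np.pi/2,4),"best",best)
    return f,o,best
E
python3 -c "
from h import *
f,o,b=wfit([.4427,-.3028,.286],'w1.png')"
```

```text
[521. 219.] 0.86 [ 0.4427 -0.3028  0.286 ] 1.0
[315. 193.] 0.77 [ 0.4427 -0.3026  0.2978] 0.048
[417. 206.] 0.69 [ 0.4427 -0.3028  0.286 ] 1.0
[553. 327.] 0.57 [ 0.4427 -0.3028  0.286 ] 1.0
tcp [ 0.4452 -0.2986  0.1592] ang-pi/2 0.2928 best (array([ 0.44270146, -0.30258527,  0.29779504]), np.float64(0.04804306568471817))
```

View pics/w1.png

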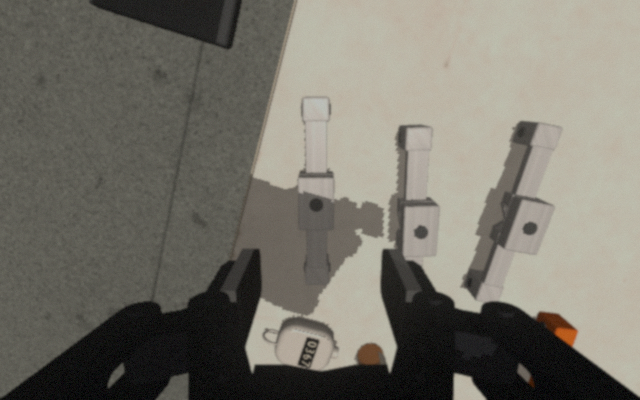

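```bash
python3 -c "
from h import *
plan([.4427,-.3026,.026],.298,.6,N=4)"
```

```text
4 -0.00 -0.00 3.33 -0.003 0.6; -0.00 -0.00 3.33 -0.003 0.6; -0.00 -0.00 3.33 -0.003 0.6; -0.00 -0.00 3.33 -0.003 0.6
```

>>> {"name": "carry_out", "arguments": {"series": "0 0 3.4 0 0.6; 0 0 3.3 0 0.6; 0 0 3.3 0 0.6; 0 0 3.3 0 0.6; 0 0 0 0 0.6; 0 0 0 0 0.2; 0 0 0 0 0.2; 0 0 0 0 0.2", "grip_force": 25}}

```text
clock: 3.82
tcp_pos: [0.4435, -0.3035, 0.0278]
orientation: [1.883, 2.512, -0.001]
contact_force: [-1.1, -1.0, 6.8]
grip_width: 0.0257
```

```bash
python3 -c "
from h import *
plan([.4435,-.3035,.16],None,.2,N=3)
plan([.4843,-.11,.16],.145,.2,p0=[.4435,-.3035,.16])"
```

```text
3 0.00 -0.00 -4.41 -0.000 0.2; 0.00 -0.00 -4.41 -0.000 0.2; 0.00 -0.00 -4.41 -0.000 0.2
4 4.36 2.34 -0.00 0.035 0.2; 4.44 2.18 -0.00 0.035 0.2; 4.51 2.03 -0.00 0.035 0.2; 4.58 1.87 -0.00 0.035 0.2
```

>>> {"name": "carry_out", "arguments": {"series": "0 0 -4.4 0 0.2; 0 0 -4.4 0 0.2; 0 0 -4.4 0 0.2; 4.4 2.3 0 0.035 0.2; 4.4 2.2 0 0.035 0.2; 4.5 2.0 0 0.035 0.2; 4.6 1.9 0 0.035 0.2; 0 0 0 0 0.2"}}

```text
clock: 4.82
tcp_pos: [0.4842, -0.104, 0.1591]
orientation: [2.046, 2.384, 0.003]
contact_force: [-0.2, -1.3, -1.9]
grip_width: 0.0259
```

```bash
python3 -c "
from h import *
f,o,b=wfit([.4843,-.0026,.145],'w2.png',STAND,0,'balance_stand')
for d in spotter.mark_of(f,'knife_edge'): print(d, onplane(f,d['uv'],.068,o))
print(r.get_obs()['contact_force'],r.get_obs()['moment'])"
```

```text
[349.  55.] 0.63 [ 0.4841 -0.0021  0.1635] 0.266
tcp [ 0.4842 -0.104   0.1591] ang-pi/2 0.1525 best (array([ 0.4841155 , -0.00208403,  0.16346915]), np.float64(0.2661966350307675))
{'uv': [350.8, 43.3], 'confidence': 0.67} [ 0.48619979 -0.00138335  0.068     ]
[ 1.10439961 -0.37128098 -1.71356283] [-0.00421842  0.03862253  0.01870522]
```

View pics/w2.png

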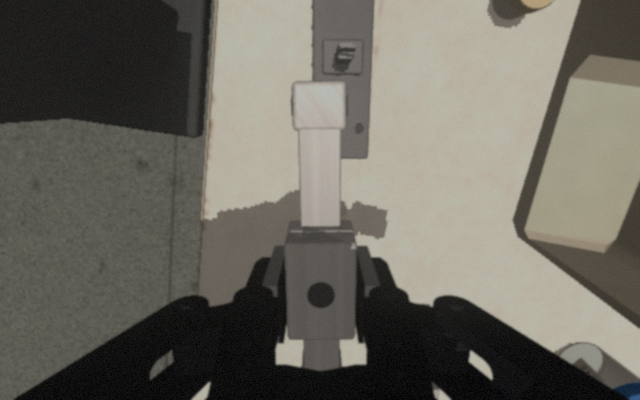

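Run:
```python
import h
from h import *
f,o=grab("wrist")
L=spotter.trace(f,"balance_stand"); m=L[0]["pixels"].astype(float)
ig=np.zeros((400,640),bool); ig[72:,286:352]=1; ig[165:]=1
S=h.sil
h.sil=lambda *a,**k: np.where(ig,0,S(*a,**k))
m[ig]=0
print(L[0]["confidence"],h.fit([(f,m,o)],STAND,[.4843,-.0015,.145]))
cv2.imwrite("pics/m.png",m*255)
print("hub off world", (P:=onplane(f,(320,294),o["tcp_pos"][2]+.019,o))-o["tcp_pos"])
X=Ro.from_rotvec(o["orientation"]).as_matrix(); print("tool",X.T@(P-o["tcp_pos"]), o["tcp_pos"],ang(o)-np.pi/2)
for uv in [(345,48),(335,53),(355,55),(336,43),(356,44)]: print(uv,onplane(f,uv,.068,o).round(4))
c=f["color"][0:160,280:420]; cv2.imwrite("pics/w2c.png",cv2.resize(c,None,fx=5,fy=5,interpolation=cv2.INTER_CUBIC)[:600])
```

```text
0.71 (array([ 0.4843415 , -0.00301277,  0.14887688]), np.float64(0.018676915862125165))
hub off world [-0.0004873   0.00122101  0.019     ]
tool [ 0.00126588 -0.00031136 -0.01900076] [ 0.48298211 -0.10956193  0.15842501] 0.1446027008334807
(345, 48) [ 0.4826 -0.0103  0.068 ]
(335, 53) [ 0.4773 -0.0138  0.068 ]
(355, 55) [ 0.4891 -0.0132  0.068 ]
(336, 43) [ 0.477  -0.0084  0.068 ]
(356, 44) [ 0.4886 -0.0072  0.068 ][ WARN:0@2.071] global loadsave.cpp:1063 imwrite_ Unsupported depth image for selected encoder is fallbacked to CV_8U.
```

View pics/w2c.png

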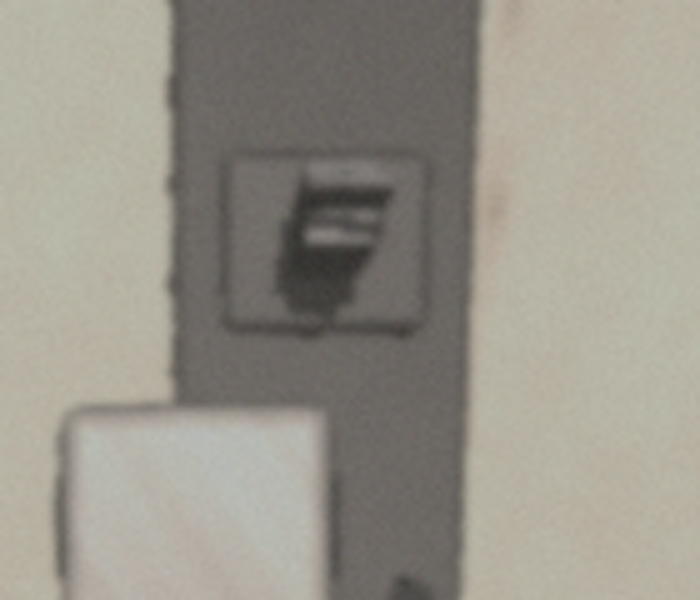

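Run:
```python
from h import *
f,o=grab("wrist"); print(o["tcp_pos"],o["moment"],o["contact_force"])
for uv in [(349,34.4),(341,34.4),(358,35)]: print(uv,onplane(f,uv,.068,o).round(4))
print(project(f,[[.4843,-.003,.068]],o))
```

```text
[ 0.48288125 -0.11024933  0.15827754] [-0.03937063 -0.05831806 -0.01696872] [-0.68106806 -0.36910765 -1.27187092]
(349, 34.4) [ 0.4838 -0.0034  0.068 ]
(341, 34.4) [ 0.4792 -0.0041  0.068 ]
(358, 35) [ 0.489 -0.003  0.068]
[[349.95634794  33.69169183]]
```

```bash
python3 -c "
from h import *
plan([.4843,-.0045,.12],.149,.2)"
```

```text
2 5.22 0.82 1.91 -0.003 0.2; 5.22 0.84 1.91 -0.003 0.2
```

>>> {"name": "carry_out", "arguments": {"series": "3.5 0.6 0.5 -0.003 0.2; 3.5 0.5 1.4 -0.003 0.2; 3.4 0.5 1.9 0 0.2; 0 0 0 0 0.2; 0 0 0 0 0.2; 0 0 0 0 0.2"}}

```text
clock: 5.88
tcp_pos: [0.4842, -0.0051, 0.1206]
orientation: [2.05, 2.379, -0.0]
contact_force: [-0.6, -0.5, -2.5]
grip_width: 0.0258
```

```bash
python3 -c "
from h import *
f,o=grab('wrist','w3.png'); 
plan([.4843,-.0045,.066],.149,.2,N=3)
s,_=grab('side')
c=s['color'][150:270,230:370];cv2.imwrite('pics/s3.png',cv2.resize(c,None,fx=4,fy=4))
print(o)"
```

```text
3 0.02 0.01 1.82 -0.000 0.2; 0.02 0.01 1.82 -0.000 0.2; 0.02 0.01 1.82 -0.000 0.2
{'clock': 5.875, 'joints': array([ 0.33377548,  0.37781011, -0.53883902,  2.08108886,  0.28195179,
        0.75169778, -0.23347145]), 'qvel': array([-0.00097209, -0.00149259, -0.00391598,  0.00130809,  0.00133696,
       -0.00178124, -0.00253334]), 'tau': array([-3.23270224e-01, -4.35009849e+01, -4.56630304e+00, -2.11031806e+01,
        7.94367283e-03,  4.25108039e-03,  7.55881600e-03]), 'tcp_pos': array([ 0.48416092, -0.00514612,  0.12063563]), 'orientation': array([ 2.05007853e+00,  2.37930532e+00, -5.15790191e-05]), 'contact_force': array([-0.59405032, -0.54054691, -2.53143268]), 'moment': array([-0.00232472,  0.03387661,  0.01767324]), 'grip_width': 0.025811913512307074}
```

View pics/w3.png

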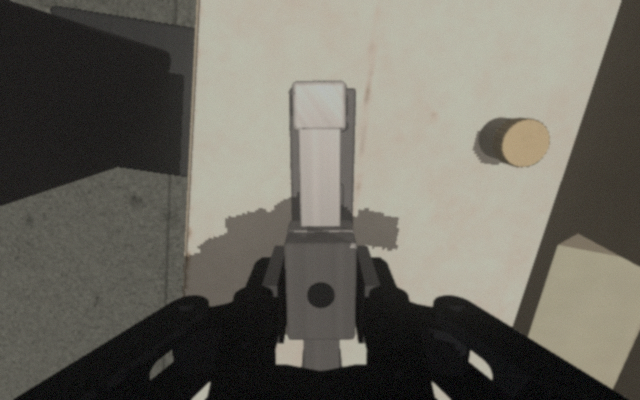

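View pics/s3.png

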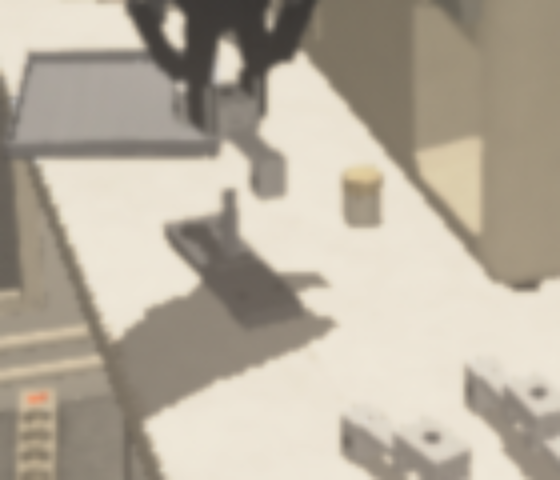

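>>> {"name": "carry_out", "arguments": {"series": "0 0 2.0 0 0.2; 0 0 2.0 0 0.2; 0 0 1.2 0 0.2; 0.05 0 0.3 0 0.2; 0 0 0.1 0 0.2; 0 0 0 0 0.2"}}

```text
clock: 6.72
tcp_pos: [0.4839, -0.0038, 0.0648]
orientation: [2.048, 2.381, -0.0]
contact_force: [-1.2, -2.8, 0.5]
grip_width: 0.0259
```

>>> {"name": "carry_out", "arguments": {"series": "-0.06 0 0.05 0 0.2; 0 0 0 0 0.2; 0 0 0 0 0.5; 0 0 0 0 0.5; 0 0 0 0 0.5; 0 0 0 0 0.5; 0 0 0 0 0.5; 0 0 0 0 0.5"}}

```text
clock: 7.72
tcp_pos: [0.4838, -0.0037, 0.0638]
orientation: [-2.048, -2.383, -0.0]
contact_force: [-0.8, 0.0, 0.3]
grip_width: 0.0431
```

```bash
python3 -c "
from h import *
f,o=grab('wrist','w4.png'); 
s,_=grab('side')
c=s['color'][150:270,230:370];cv2.imwrite('pics/s4.png',cv2.resize(c,None,fx=4,fy=4))
print(o['contact_force'],o['tcp_pos'])"
```

```text
[-0.79989213  0.04519958  0.26058294] [ 0.48382235 -0.00368821  0.06378451]
```

View pics/w4.png

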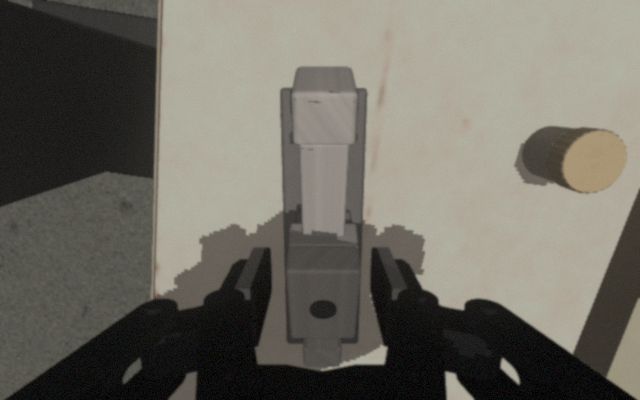

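View pics/s4.png

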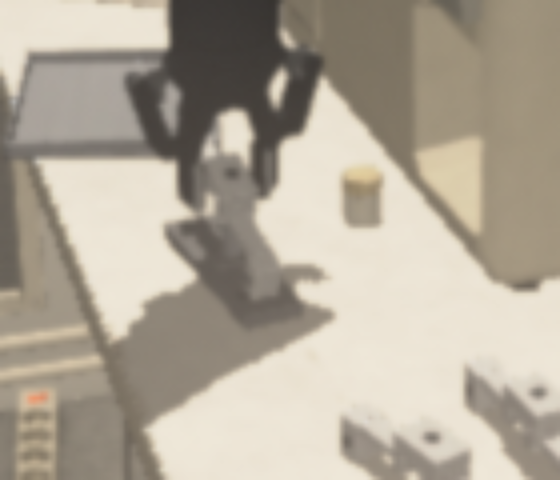

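It tipped towards the −y end: in the wrist view the far foot is raised at (325,105), and in the side view the near foot is on the base. This one is a reject, so I'll regrip it and take it to the tray.

```bash
python3 -c "
from h import *
plan([.4346,.3188,.15],-.254,.2,p0=[.4838,-.0037,.15])"
```

```text
6 5.44 -0.00 -0.00 0.068 0.2; 5.42 -0.37 -0.00 0.068 0.2; 5.39 -0.73 -0.00 0.068 0.2; 5.33 -1.10 -0.00 0.068 0.2; 5.24 -1.45 -0.00 0.068 0.2; 5.13 -1.80 -0.00 0.068 0.2
```

>>> {"name": "carry_out", "arguments": {"series": "0 0 0 0 0.2; 0 0 0 0 0.2; 0 0 0 0 0.2; 0 0 -2.5 0 0.2; 0 0 -3.0 0 0.2; 0 0 -3.1 0 0.2", "grip_force": 20}}

```text
clock: 8.57
tcp_pos: [0.4831, -0.0038, 0.1502]
orientation: [-2.047, -2.382, 0.001]
contact_force: [-1.1, 0.3, -1.8]
grip_width: 0.0256
```

>>> {"name": "carry_out", "arguments": {"series": "5.5 0 0 0.067 0.2; 5.4 -0.4 0 0.067 0.2; 5.4 -0.7 0 0.067 0.2; 5.3 -1.1 0 0.067 0.2; 5.2 -1.5 0 0.067 0.2; 5.1 -1.8 0 0.067 0.2; 0 0 0 0 0.2; 0 0 0 0 0.2"}}

```text
clock: 9.57
tcp_pos: [0.4332, 0.3175, 0.1492]
orientation: [2.481, 1.926, -0.003]
contact_force: [0.0, -0.7, -2.0]
grip_width: 0.0258
```

```bash
python3 -c "
from h import *
f,o=grab('wrist','w5.png'); 
print(o['contact_force'],o['tcp_pos'],ang(o)-np.pi/2)
t,_=grab('top')
s,_=grab('side')
a=cv2.resize(t['color'][170:280,160:300],None,fx=2.8,fy=2.8);b=cv2.resize(s['color'][90:200,200:340],None,fx=2.8,fy=2.8);cv2.imwrite('pics/s5.png',np.hstack([a,b]))
"
```

```text
[ 0.04634259 -0.7301118  -2.0395659 ] [0.43324639 0.31751735 0.14920125] -0.25029215484723943
```

View pics/w5.png

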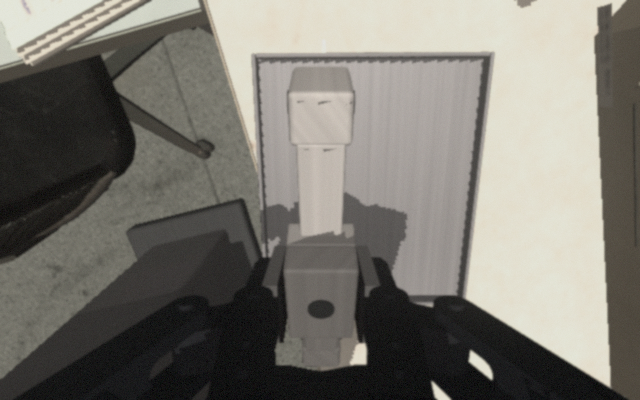

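View pics/s5.png

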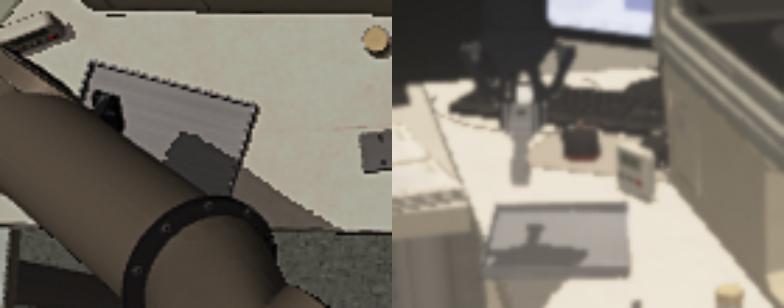

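>>> {"name": "carry_out", "arguments": {"series": "0 0.1 3.5 0 0.2; 0 0.1 3.5 0 0.2; 0 0 1.6 0 0.2; 0 0 0.5 0 0.2; 0 0 0.5 0 0.2; 0 0 0.5 0 0.2; 0 0 0.5 0 0.2"}}

```text
clock: 10.6
tcp_pos: [0.4376, 0.322, 0.0464]
orientation: [-2.479, -1.926, -0.014]
contact_force: [0.6, 4.4, 6.7]
grip_width: 0.0257
```

>>> {"name": "carry_out", "arguments": {"series": "0 0 0.4 0 0.2; 0 0 0.4 0 0.2; 0 0 0.4 0 0.2; 0 0 0.2 0 0.2; 0 0 0 0 0.2"}}

```text
clock: 11.22
tcp_pos: [0.4358, 0.3181, 0.03]
orientation: [2.482, 1.926, 0.001]
contact_force: [1.0, 3.1, 4.1]
grip_width: 0.026
```

```bash
python3 -c "
from h import *
f,o=grab('wrist','w6.png'); 
print(o['contact_force'],o['tcp_pos'],ang(o)-np.pi/2)
s,_=grab('side')
b=cv2.resize(s['color'][90:200,200:340],None,fx=4,fy=4);cv2.imwrite('pics/s6.png',b)
"
```

```text
[1.04823329 3.12141961 4.05726396] [0.43581806 0.31808376 0.03002187] -0.2509376533134129
```

View pics/w6.png

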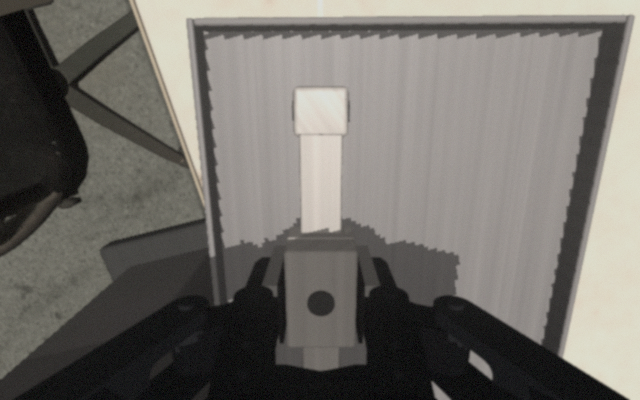

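View pics/s6.png

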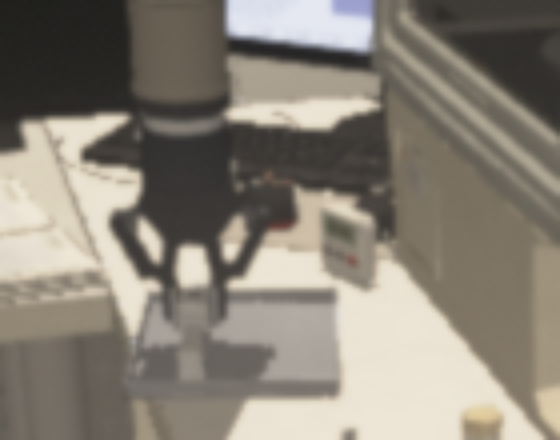

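>>> {"name": "carry_out", "arguments": {"series": "0 0 0 0 0.5; 0 0 0 0 0.5; 0 0 0 0 0.5; 0 0 -4 0 0.5; 0 0 -5 0 0.5; 0 0 -3.5 0 0.5; 0 0 0 0 0.5"}}

```text
clock: 12.2
tcp_pos: [0.4368, 0.3189, 0.1574]
orientation: [2.482, 1.925, 0.008]
contact_force: [0.2, -0.6, 1.0]
grip_width: 0.0428
```

```bash
python3 -c "
from h import *
f,o,b=wfit([.435,.319,-.254],'w7.png',ARM,.003)
wf=fit([(f,spotter.trace(f,'reject_tray')[0]['pixels'].astype(float),o)],TRAY,[.4685,.31,-.254]);print(wf)
plan([.523,-.3008,.16],.31,.6)
"
```

```text
[317. 192.] 0.56 [ 0.4351  0.3175 -0.2485] 0.041
tcp [0.4368 0.3189 0.1574] ang-pi/2 -0.2514 best (array([ 0.43507887,  0.31752306, -0.2485422 ]), np.float64(0.040754264784019334))
(array([ 0.46890107,  0.30957976, -0.24264722]), np.float64(0.1639797268560087))
11 -5.24 2.17 -0.06 -0.051 0.6; -5.35 1.90 -0.06 -0.051 0.6; -5.44 1.63 -0.06 -0.051 0.6; -5.51 1.35 -0.06 -0.051 0.6; -5.57 1.06 -0.06 -0.051 0.6; -5.62 0.78 -0.06 -0.051 0.6; -5.65 0.49 -0.06 -0.051 0.6; -5.67 0.20 -0.06 -0.051 0.6; -5.67 -0.09 -0.06 -0.051 0.6; -5.66 -0.38 -0.06 -0.051 0.6; -5.63 -0.67 -0.06 -0.051 0.6
```

View pics/w7.png

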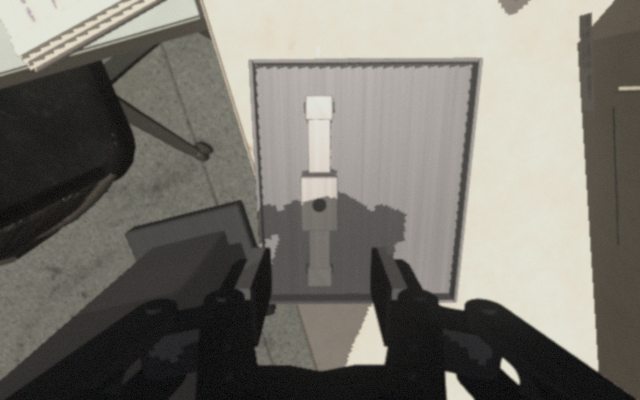

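The first reject lies flat in the tray, with its hub at (318,200). Next arm.

>>> {"name": "carry_out", "arguments": {"series": "-5.2 2.2 0 -0.051 0.6; -5.4 1.9 0 -0.051 0.6; -5.4 1.6 0 -0.051 0.6; -5.5 1.4 0 -0.051 0.6; -5.6 1.1 0 -0.051 0.6; -5.6 0.8 0 -0.051 0.6; -5.7 0.5 0 -0.051 0.6; -5.7 0.2 0 -0.051 0.6"}}

```text
clock: 13.35
tcp_pos: [0.4999, -0.1338, 0.1534]
orientation: [-2.037, -2.389, 0.002]
contact_force: [0.9, 0.2, -0.8]
grip_width: 0.051
```

>>> {"name": "carry_out", "arguments": {"series": "-5.7 -0.1 0 -0.051 0.6; -5.6 -0.4 0 -0.051 0.6; -5.6 -0.7 0 -0.051 0.6; 0 0 0 0 0.6; 0 0 0 0 0.6"}}

```text
clock: 13.98
tcp_pos: [0.5232, -0.2991, 0.1532]
orientation: [-1.85, -2.535, -0.0]
contact_force: [0.3, 1.2, -0.4]
grip_width: 0.0514
```

```bash
python3 -c "
from h import *
f,o,b=wfit([.523,-.3008,.31],'w8.png')
plan([*b[0][:2],.026],b[0][2],.6,N=4)"
```

```text
[319. 194.] 0.88 [ 0.5226 -0.3005  0.3193] 0.035
[461. 384.] 0.67 [ 0.523  -0.3008  0.31  ] 1.0
[432. 183.] 0.57 [ 0.523  -0.3008  0.31  ] 1.0
tcp [ 0.5232 -0.2991  0.1532] ang-pi/2 0.3099 best (array([ 0.52264157, -0.30049536,  0.31931581]), np.float64(0.03537955573514717))
4 -0.05 -0.05 3.20 -0.002 0.6; -0.05 -0.05 3.20 -0.002 0.6; -0.05 -0.05 3.20 -0.002 0.6; -0.05 -0.05 3.20 -0.002 0.6
```

View pics/w8.png

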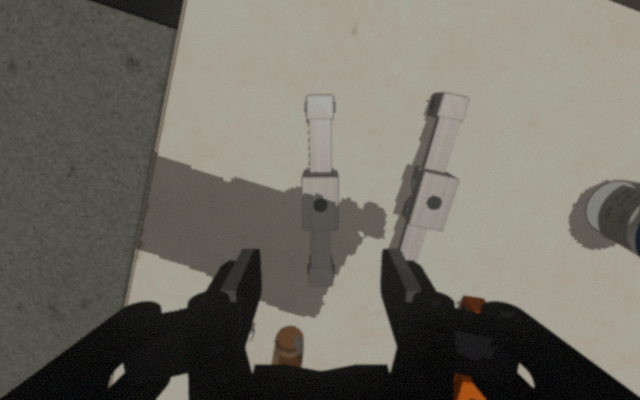

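>>> {"name": "carry_out", "arguments": {"series": "-0.05 -0.05 3.2 -0.002 0.6; -0.05 -0.05 3.2 -0.002 0.6; -0.05 -0.05 3.2 -0.002 0.6; -0.05 -0.05 3.2 -0.002 0.6; 0 0 0 0 0.6; 0 0 0 0 0.2; 0 0 0 0 0.2; 0 0 0 0 0.2", "grip_force": 25}}

```text
clock: 15.08
tcp_pos: [0.5239, -0.3025, 0.0284]
orientation: [1.84, 2.543, 0.001]
contact_force: [-1.3, 1.5, 6.7]
grip_width: 0.0256
```

```bash
python3 -c "
from h import *
p=r.get_obs()['tcp_pos'];print(p)
plan([*p[:2],.16],None,.2,N=3)
plan([.4843,-.0045,.14],.149,.2,p0=[*p[:2],.16])"
```

```text
[ 0.52389838 -0.3025478   0.02843793]
3 0.00 0.00 -4.39 -0.000 0.2; 0.00 0.00 -4.39 -0.000 0.2; 0.00 0.00 -4.39 -0.000 0.2
6 4.92 0.93 0.33 0.028 0.2; 4.95 0.79 0.33 0.028 0.2; 4.97 0.65 0.33 0.028 0.2; 4.99 0.51 0.33 0.028 0.2; 5.00 0.37 0.33 0.028 0.2; 5.01 0.23 0.33 0.028 0.2
```

>>> {"name": "carry_out", "arguments": {"series": "0 0 -4.4 0 0.2; 0 0 -4.4 0 0.2; 4.9 0.9 -4.0 0.028 0.2; 5.0 0.8 0.3 0.028 0.2; 5.0 0.6 0.3 0.028 0.2; 5.0 0.5 0.3 0.028 0.2; 5.0 0.4 0.3 0.028 0.2; 5.0 0.2 0.3 0.028 0.2"}}

```text
clock: 16.08
tcp_pos: [0.482, -0.0039, 0.1393]
orientation: [2.05, 2.38, 0.0]
contact_force: [0.5, 1.4, -2.0]
grip_width: 0.0257
```

>>> {"name": "carry_out", "arguments": {"series": "0 0 0 0 0.2; 0 0 0 0 0.2; 0 0 0 0 0.2"}}

```text
clock: 16.45
tcp_pos: [0.4826, -0.0067, 0.139]
orientation: [2.051, 2.379, -0.001]
contact_force: [0.3, 0.4, -1.5]
grip_width: 0.0254
```

```bash
python3 -c "
from h import *
f,o=grab('wrist','w9.png'); print(o['tcp_pos'],o['contact_force'])
c=f['color'][250:350,260:380];cv2.imwrite('pics/w9c.png',cv2.resize(c,None,fx=5,fy=5))
plan([.4843,-.0045,.0655],.149,.2,N=4)
g=cv2.cvtColor(f['color'],cv2.COLOR_BGR2GRAY)[270:325,295:348]; m=g<45; ys,xs=np.nonzero(m)
n,l,st,ce=cv2.connectedComponentsWithStats(m.astype(np.uint8)); print(st,ce+[295,270])"
```

```text
[ 0.48256583 -0.00667159  0.13900438] [ 0.33824157  0.42811778 -1.50855235]
4 0.05 0.05 1.84 -0.000 0.2; 0.05 0.05 1.84 -0.000 0.2; 0.05 0.05 1.84 -0.000 0.2; 0.05 0.05 1.84 -0.000 0.2
[[   0    0   53   55 2459]
 [  14   11   25   23  456]] [[321.08824725 297.94265962]
 [320.52412281 291.91666667]]
```

View pics/w9.png

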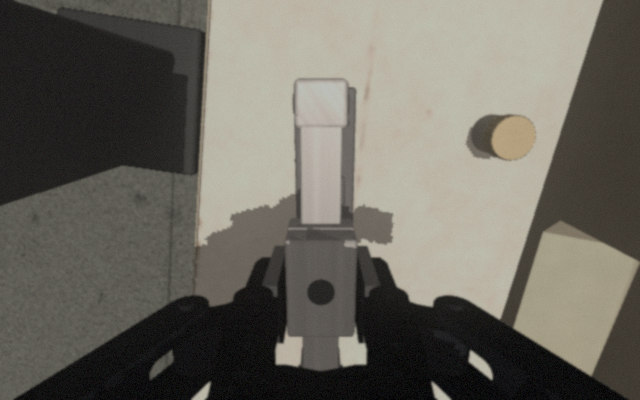

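>>> {"name": "carry_out", "arguments": {"series": "0.05 0.05 2.0 0 0.2; 0.05 0.05 2.0 0 0.2; 0 0.05 2.0 0 0.2; 0 0 1.0 0 0.2; 0 0 0.3 0 0.2; 0 0 0.1 0 0.2; 0 0 0 0 0.2; 0 0 0 0 0.2"}}

```text
clock: 17.5
tcp_pos: [0.484, -0.0045, 0.0654]
orientation: [2.049, 2.38, -0.0]
contact_force: [-1.2, -3.4, 0.2]
grip_width: 0.0257
```

>>> {"name": "carry_out", "arguments": {"series": "-0.1 0 0 0 0.2; 0 0 0 0 0.2; 0 0 0 0 0.2"}}

```text
clock: 17.88
tcp_pos: [0.4842, -0.0048, 0.0651]
orientation: [2.048, 2.381, 0.001]
contact_force: [-0.6, -1.1, 0.7]
grip_width: 0.0253
```

Side force has dropped from 3.4 N to 1.1 N. I'll lower slightly and let go.

>>> {"name": "carry_out", "arguments": {"series": "-0.04 0 0.1 0 0.2; 0 0 0 0 0.2; 0 0 0 0 0.5; 0 0 0 0 0.5; 0 0 0 0 0.5; 0 0 0 0 0.5; 0 0 0 0 0.5; 0 0 0 0 0.5"}}

```text
clock: 18.88
tcp_pos: [0.484, -0.0053, 0.0639]
orientation: [2.049, 2.382, 0.0]
contact_force: [0.0, -0.5, -0.0]
grip_width: 0.0429
```

```bash
python3 -c "
from h import *
f,o=grab('wrist','w10.png'); 
s,_=grab('side')
c=s['color'][150:270,230:370];cv2.imwrite('pics/s10.png',cv2.resize(c,None,fx=4,fy=4))
print(o['contact_force'],o['tcp_pos'])"
```

```text
[ 0.03665128 -0.5444777  -0.02377048] [ 0.48396237 -0.0053334   0.0639229 ]
```

View pics/w10.png

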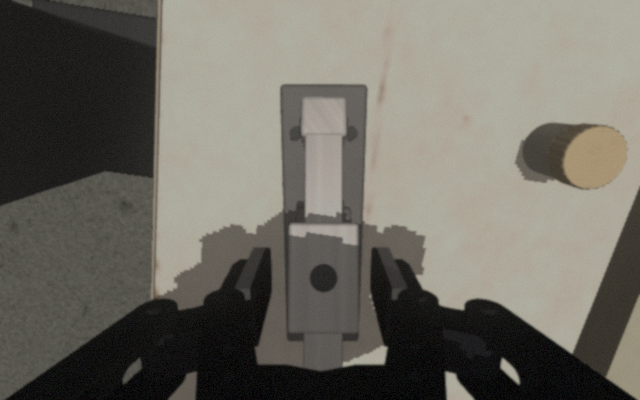

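View pics/s10.png

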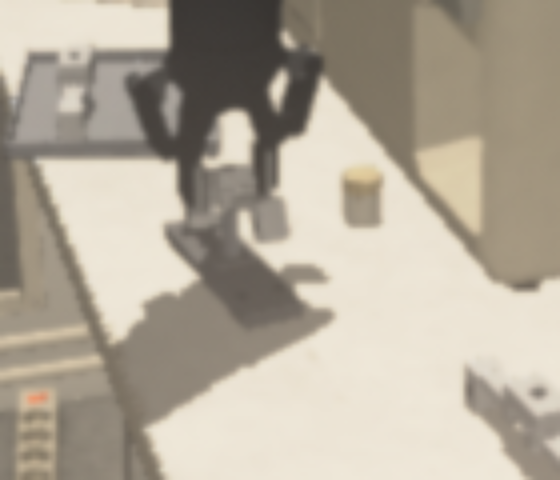

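The +y foot is down, at (325,115) in the wrist view, so this one is a reject too. I'll regrip it and take it to the tray's other slot.

```bash
python3 -c "
from h import *
plan([.5030,.3010,.15],-.25,.2,p0=[.484,-.0053,.15])"
```

```text
6 5.00 1.08 -0.00 0.067 0.2; 5.06 0.74 -0.00 0.067 0.2; 5.10 0.40 -0.00 0.067 0.2; 5.11 0.06 -0.00 0.067 0.2; 5.11 -0.28 -0.00 0.067 0.2; 5.08 -0.62 -0.00 0.067 0.2
```

>>> {"name": "carry_out", "arguments": {"series": "0 0 0 0 0.2; 0 0 0 0 0.2; 0 0 0 0 0.2; 0 0 -2.5 0 0.2; 0 0 -3.0 0 0.2; 0 0 -3.1 0 0.2", "grip_force": 20}}

```text
clock: 19.73
tcp_pos: [0.4831, -0.0054, 0.1502]
orientation: [-2.048, -2.381, 0.002]
contact_force: [0.4, -0.7, -2.0]
grip_width: 0.0257
```

>>> {"name": "carry_out", "arguments": {"series": "5.0 1.1 0 0.067 0.2; 5.1 0.7 0 0.067 0.2; 5.1 0.4 0 0.067 0.2; 5.1 0.1 0 0.067 0.2; 5.1 -0.3 0 0.067 0.2; 5.1 -0.6 0 0.067 0.2; 0 0 0 0 0.2; 0 0 0 0 0.2"}}

```text
clock: 20.72
tcp_pos: [0.5028, 0.3004, 0.1491]
orientation: [2.482, 1.925, -0.003]
contact_force: [0.4, -1.1, -2.1]
grip_width: 0.0255
```

```bash
python3 -c "
from h import *
f,o=grab('wrist','w11.png'); 
print(o['contact_force'],o['tcp_pos'],ang(o)-np.pi/2)
"
```

```text
[ 0.41070831 -1.12986895 -2.12696183] [0.50282848 0.30044832 0.14910459] -0.251319310544984
```

View pics/w11.png

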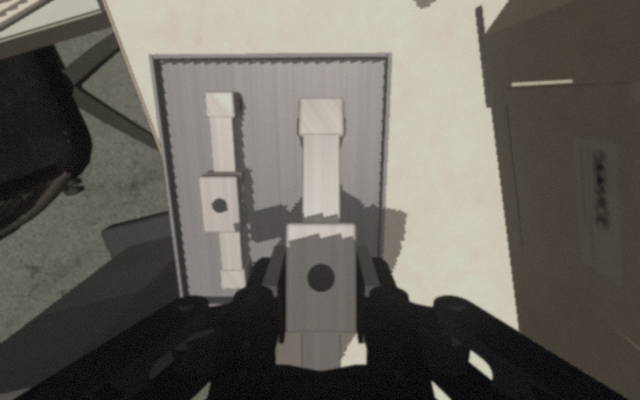

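>>> {"name": "carry_out", "arguments": {"series": "0 0 3.5 0 0.2; 0 0 3.5 0 0.2; 0 0 1.6 0 0.2; 0 0 0.5 0 0.2; 0 0 0.5 0 0.2; 0 0 0.5 0 0.2; 0 0 0.5 0 0.2; 0 0 0.4 0 0.2"}}

```text
clock: 21.78
tcp_pos: [0.5047, 0.3007, 0.0414]
orientation: [2.483, 1.922, 0.003]
contact_force: [-0.6, -3.6, 5.6]
grip_width: 0.0257
```

>>> {"name": "carry_out", "arguments": {"series": "0 0 0.4 0 0.2; 0 0 0.4 0 0.2; 0 0 0.2 0 0.2; 0 0 0 0 0.2"}}

```text
clock: 22.28
tcp_pos: [0.5037, 0.3014, 0.0299]
orientation: [-2.483, -1.924, -0.001]
contact_force: [0.8, -1.4, 2.7]
grip_width: 0.0257
```

```bash
python3 -c "
from h import *
f,o=grab('wrist','w12.png'); 
print(o['contact_force'],o['tcp_pos'],ang(o)-np.pi/2)
"
```

```text
[ 0.8472745  -1.44400615  2.65268548] [0.50370761 0.3014364  0.02991971] -0.2522041446753105
```

View pics/w12.png

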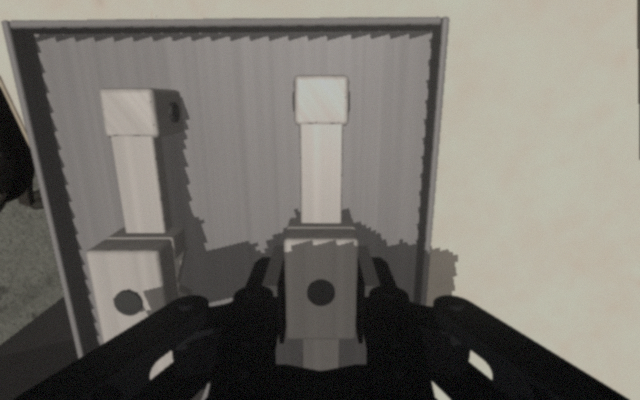

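>>> {"name": "carry_out", "arguments": {"series": "0 0 0 0 0.45; 0 0 0 0 0.45; 0 0 0 0 0.45; 0 0 -4 0 0.45; 0 0 -5 0 0.45; 0 0 -3.5 0 0.45; 0 0 0 0 0.45"}}

```text
clock: 23.2
tcp_pos: [0.5049, 0.3028, 0.158]
orientation: [2.483, 1.924, 0.009]
contact_force: [0.1, -0.3, -0.5]
grip_width: 0.0384
```

```bash
python3 -c "
from h import *
f,o,b=wfit([.503,.301,-.25],'w13.png',ARM,.003)
plan([.5985,-.2735,.155],.1,.6)
"
```

```text
[317. 193.] 0.56 [ 0.5039  0.3043 -0.2519] 0.059
tcp [0.5049 0.3028 0.158 ] ang-pi/2 -0.252 best (array([ 0.50391144,  0.30430657, -0.25192911]), np.float64(0.05877141509325412))
11 -4.84 2.14 -0.00 -0.032 0.6; -4.91 1.99 -0.00 -0.032 0.6; -4.97 1.83 -0.00 -0.032 0.6; -5.03 1.67 -0.00 -0.032 0.6; -5.08 1.51 -0.00 -0.032 0.6; -5.12 1.34 -0.00 -0.032 0.6; -5.16 1.18 -0.00 -0.032 0.6; -5.20 1.01 -0.00 -0.032 0.6; -5.23 0.85 -0.00 -0.032 0.6; -5.25 0.68 -0.00 -0.032 0.6; -5.27 0.51 -0.00 -0.032 0.6
```

View pics/w13.png

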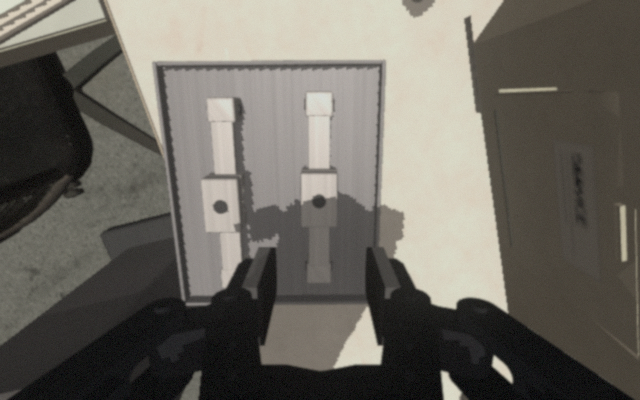

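Both rejects are flat in the tray, with hubs at (221,205) and (319,200). For the third arm I'll go round, keeping clear of the instrument.

```bash
python3 -c "
from h import *
plan([.49,-.12,.155],0,.6)
plan([.5985,-.2735,.155],.1,.6,p0=[.49,-.12,.155],a0=np.pi/2)
"
```

```text
8 -5.14 1.15 -0.00 -0.032 0.6; -5.17 0.99 -0.00 -0.032 0.6; -5.20 0.83 -0.00 -0.032 0.6; -5.22 0.66 -0.00 -0.032 0.6; -5.24 0.50 -0.00 -0.032 0.6; -5.26 0.33 -0.00 -0.032 0.6; -5.26 0.17 -0.00 -0.032 0.6; -5.27 0.00 -0.00 -0.032 0.6
4 -3.84 2.71 -0.00 -0.025 0.6; -3.90 2.62 -0.00 -0.025 0.6; -3.97 2.52 -0.00 -0.025 0.6; -4.03 2.42 -0.00 -0.025 0.6
```

>>> {"name": "carry_out", "arguments": {"series": "-5.1 1.2 0 -0.032 0.6; -5.2 1.0 0 -0.032 0.6; -5.2 0.8 0 -0.032 0.6; -5.2 0.7 0 -0.032 0.6; -5.2 0.5 0 -0.032 0.6; -5.3 0.3 0 -0.032 0.6; -5.3 0.2 0 -0.032 0.6; -5.3 0 0 -0.032 0.6"}}

```text
clock: 24.3
tcp_pos: [0.4904, -0.1218, 0.1535]
orientation: [-2.214, -2.226, 0.002]
contact_force: [0.3, 0.4, -0.2]
grip_width: 0.0513
```

>>> {"name": "carry_out", "arguments": {"series": "-3.8 2.7 0 -0.025 0.6; -3.9 2.6 0 -0.025 0.6; -4.0 2.5 0 -0.025 0.6; -4.0 2.4 0 -0.025 0.6; 0 0 0 0 0.6; 0 0 0 0 0.6; 0 0 0 0 0.6"}}

```text
clock: 25.18
tcp_pos: [0.5995, -0.2714, 0.1543]
orientation: [-2.1, -2.335, 0.0]
contact_force: [-0.8, -0.2, 0.7]
grip_width: 0.0514
```

```bash
python3 -c "
from h import *
f,o,b=wfit([.5985,-.2735,.1],'w14.png')
plan([*b[0][:2],.026],b[0][2],.6,N=4)"
```

```text
[317. 198.] 0.58 [ 0.5983 -0.2744  0.0978] 0.034
tcp [ 0.5995 -0.2714  0.1543] ang-pi/2 0.1058 best (array([ 0.59829083, -0.27444562,  0.097807  ]), np.float64(0.0335093747837919))
4 -0.06 -0.04 3.22 0.002 0.6; -0.06 -0.04 3.22 0.002 0.6; -0.06 -0.04 3.22 0.002 0.6; -0.06 -0.04 3.22 0.002 0.6
```

View pics/w14.png

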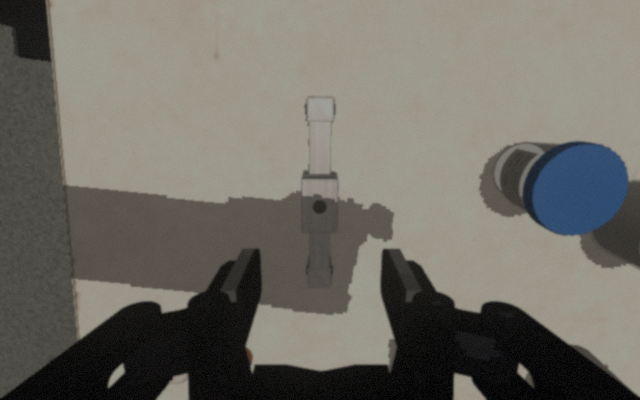

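>>> {"name": "carry_out", "arguments": {"series": "-0.05 -0.05 3.2 0 0.6; -0.05 -0.05 3.2 0 0.6; -0.05 -0.05 3.2 0.005 0.6; -0.05 0 3.2 0 0.6; 0 0 0 0 0.6; 0 0 0 0 0.2; 0 0 0 0 0.2; 0 0 0 0 0.2", "grip_force": 25}}

```text
clock: 26.28
tcp_pos: [0.6, -0.2753, 0.0288]
orientation: [2.107, 2.327, 0.002]
contact_force: [-1.2, 1.0, 6.0]
grip_width: 0.0259
```

```bash
python3 -c "
from h import *
p=r.get_obs()['tcp_pos'];print(p)
plan([.5,-.15,.155],.149,.2,p0=[*p[:2],.155])
plan([.4843,-.006,.14],.149,.2,p0=[.5,-.15,.155],a0=np.pi/2+.149)"
```

```text
[ 0.59995626 -0.27526385  0.02878215]
3 4.48 -2.90 -0.00 -0.017 0.2; 4.53 -2.83 -0.00 -0.017 0.2; 4.58 -2.75 -0.00 -0.017 0.2
3 4.82 0.20 0.50 -0.000 0.2; 4.82 0.20 0.50 -0.000 0.2; 4.82 0.20 0.50 -0.000 0.2
```

>>> {"name": "carry_out", "arguments": {"series": "0 0 -4.4 0 0.2; 0 0 -4.4 0 0.2; 0 0 -3.8 0 0.2; 4.5 -2.9 0 -0.017 0.2; 4.5 -2.8 0 -0.017 0.2; 4.6 -2.8 0 -0.017 0.2; 4.8 0.2 0.4 0 0.2; 4.8 0.2 0.5 0 0.2"}}

```text
clock: 27.28
tcp_pos: [0.4878, -0.0534, 0.1445]
orientation: [2.049, 2.38, 0.0]
contact_force: [1.5, 0.2, -2.0]
grip_width: 0.0254
```

>>> {"name": "carry_out", "arguments": {"series": "4.6 0.2 0.5 0 0.2; 0 0 0 0 0.2; 0 0 0 0 0.2; 0 0 0 0 0.2"}}

```text
clock: 27.78
tcp_pos: [0.4836, -0.01, 0.139]
orientation: [2.051, 2.379, -0.001]
contact_force: [0.3, -0.6, -1.9]
grip_width: 0.0257
```

```bash
python3 -c "
from h import *
f,o=grab('wrist','w15.png'); print(o['tcp_pos'],o['contact_force'],ang(o)-np.pi/2)
plan([.4843,-.0058,.0655],.149,.2,N=4)
g=cv2.cvtColor(f['color'],cv2.COLOR_BGR2GRAY)[270:325,295:348]; m=g<45
n,l,st,ce=cv2.connectedComponentsWithStats(m.astype(np.uint8)); print(st,ce+[295,270])"
```

```text
[ 0.4835787  -0.01004393  0.1390242 ] [ 0.31275172 -0.5518746  -1.85306439] 0.14766767301791717
4 0.10 0.03 1.84 -0.000 0.2; 0.10 0.03 1.84 -0.000 0.2; 0.10 0.03 1.84 -0.000 0.2; 0.10 0.03 1.84 -0.000 0.2
[[   0    0   53   55 2461]
 [  14   13   25   24  454]] [[321.07801707 297.48679399]
 [320.57709251 294.36123348]]
```

View pics/w15.png

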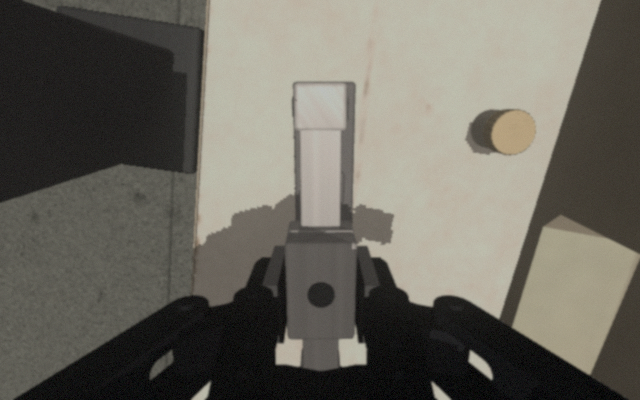

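>>> {"name": "carry_out", "arguments": {"series": "0.2 0.03 2.0 0 0.2; 0.2 0.03 2.0 0 0.2; 0.1 0 2.0 0 0.2; 0 0 1.0 0 0.2; 0 0 0.2 0 0.2; 0 0 0 0 0.2; 0 0 0 0 0.2; 0 0 0 0 0.2"}}

```text
clock: 28.82
tcp_pos: [0.4836, -0.0036, 0.0674]
orientation: [2.048, 2.381, 0.001]
contact_force: [0.1, -0.4, -2.1]
grip_width: 0.0255
```

>>> {"name": "carry_out", "arguments": {"series": "-0.1 0.05 0 0 0.2; 0 0 0.15 0 0.2; 0 0 0 0 0.2; 0 0 0.05 0 0.2; 0 0 0 0 0.2; 0 0 0 0 0.2"}}

```text
clock: 29.58
tcp_pos: [0.4841, -0.0042, 0.0651]
orientation: [2.048, 2.382, 0.001]
contact_force: [0.6, 2.8, 0.7]
grip_width: 0.0255
```

>>> {"name": "carry_out", "arguments": {"series": "0.07 0 0 0 0.2; 0 0 0 0 0.2; 0 0 0 0 0.2"}}

```text
clock: 29.95
tcp_pos: [0.484, -0.004, 0.065]
orientation: [2.049, 2.381, 0.0]
contact_force: [0.8, -0.4, 0.8]
grip_width: 0.0255
```

>>> {"name": "carry_out", "arguments": {"series": "0 0 0.08 0 0.2; 0 0 0 0 0.2; 0 0 0 0 0.5; 0 0 0 0 0.5; 0 0 0 0 0.5; 0 0 0 0 0.5; 0 0 0 0 0.5; 0 0 0 0 0.5"}}

```text
clock: 30.95
tcp_pos: [0.4838, -0.0038, 0.0641]
orientation: [-2.049, -2.382, 0.0]
contact_force: [-0.3, -0.3, -0.0]
grip_width: 0.0429
```

```bash
python3 -c "
from h import *
f,o=grab('wrist','w16.png'); 
s,_=grab('side')
c=s['color'][150:270,230:370];cv2.imwrite('pics/s16.png',cv2.resize(c,None,fx=4,fy=4))
print(o['contact_force'],o['tcp_pos'])"
```

```text
[-3.40471813e-01 -3.02295089e-01 -1.75895949e-04] [ 0.48375448 -0.00375502  0.06410945]
```

View pics/w16.png

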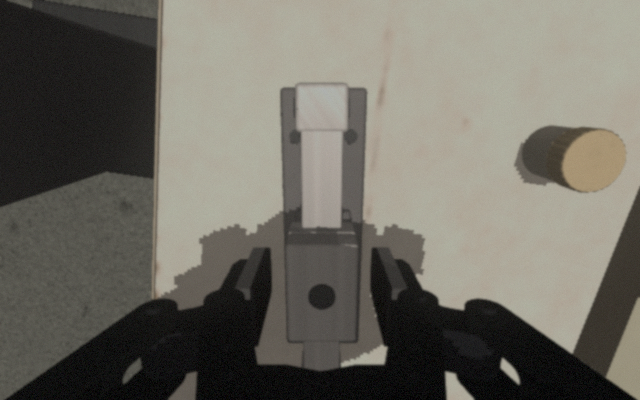

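View pics/s16.png

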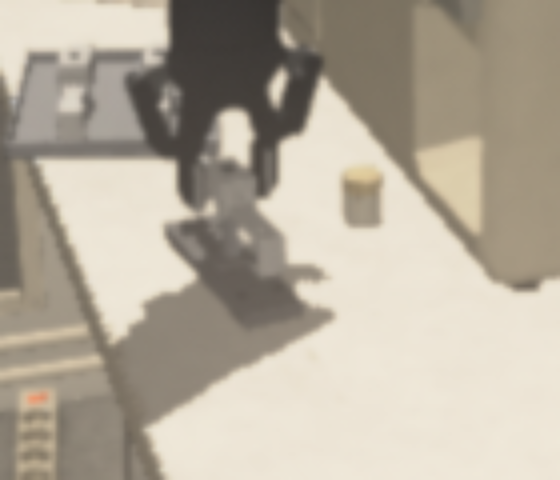

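The third arm stays level after release. I'll withdraw straight up.

>>> {"name": "carry_out", "arguments": {"series": "0 0 0 0 0.7; 0 0 0 0 0.7; 0 0 -1.0 0 0.7; 0 0 -2.0 0 0.7; 0 0 -4.0 0 0.7; 0 0 -5.0 0 0.7; 0 0 -3.0 0 0.7; 0 0 0 0 0.7"}}

```text
clock: 32.05
tcp_pos: [0.4854, -0.0035, 0.2171]
orientation: [2.046, 2.378, 0.005]
contact_force: [0.6, -0.8, -0.8]
grip_width: 0.0598
```

>>> {"name": "carry_out", "arguments": {"series": "-5 0 0 0 0.7; -5 0 0 0 0.7; -5 0 0 0 0.7; -5 0 0 0 0.7; 0 0 0 0 0.7; 0 0 0 0 0.7; 0 0 0 0 0.7"}}

```text
clock: 32.92
tcp_pos: [0.5136, -0.1997, 0.2139]
orientation: [-2.045, -2.384, -0.0]
contact_force: [0.5, 0.3, -0.3]
grip_width: 0.0596
```

Run:
```python
from h import *
f,o=grab('wrist','w17.png'); s,_=grab('side');t,_=grab('top','t17.png')
cv2.imwrite('pics/s17.png',cv2.resize(s['color'][140:300,210:410],None,fx=3.9,fy=3.7,interpolation=cv2.INTER_CUBIC))
def tilt(phi):
    R=Ro.from_rotvec([phi,0,0]).as_matrix(); ap=np.array([0,0,.032])
    return [(b-ap)@R.T+ap for b in ARM]
from scipy.optimize import minimize_scalar
for n,ff,oo in(("side",s,None),("top",t,None),("wrist",f,o)):
    for d in spotter.trace(ff,"rotor_1"):
        P=np.array([[.4841,-.0034,.07]]);uv=project(ff,P,oo)[0]
        if np.linalg.norm(uv-d["uv"])<30:
            m=d["pixels"].astype(float)
            c=[(sum(0 for _ in[0])+1-np.minimum(S:=sil(ff,tilt(a),.4841,-.0034,.036,.149,oo),m).sum()/np.maximum(S,m).sum()) for a in np.radians(range(-20,21,2))]
            print(n,d["confidence"],"tilt deg",range(-20,21,2)[int(np.argmin(c))],np.round(c,2))
print(o["clock"])
for q in ["tally_counter","jar_cream","immersion_oil"]:
    print(q,[(np.round(d["uv"],1).tolist(),round(d["confidence"],2)) for d in spotter.mark_of(t,q)])
```

```text
side 0.56 tilt deg 0 [0.57 0.53 0.48 0.43 0.38 0.33 0.27 0.22 0.16 0.12 0.11 0.14 0.19 0.23
 0.27 0.31 0.34 0.39 0.42 0.45 0.48]
top 0.63 tilt deg 2 [0.27 0.25 0.23 0.22 0.21 0.2  0.19 0.18 0.17 0.18 0.17 0.17 0.17 0.18
 0.2  0.2  0.22 0.23 0.25 0.27 0.29]
32.925
tally_counter [([451.8, 227.8], 0.64), ([447.2, 206.7], 0.52)]
jar_cream [([296.1, 188.8], 0.4), ([311.2, 219.9], 0.29)]
immersion_oil [([449.5, 206.5], 0.44)]
```

View pics/s17.png

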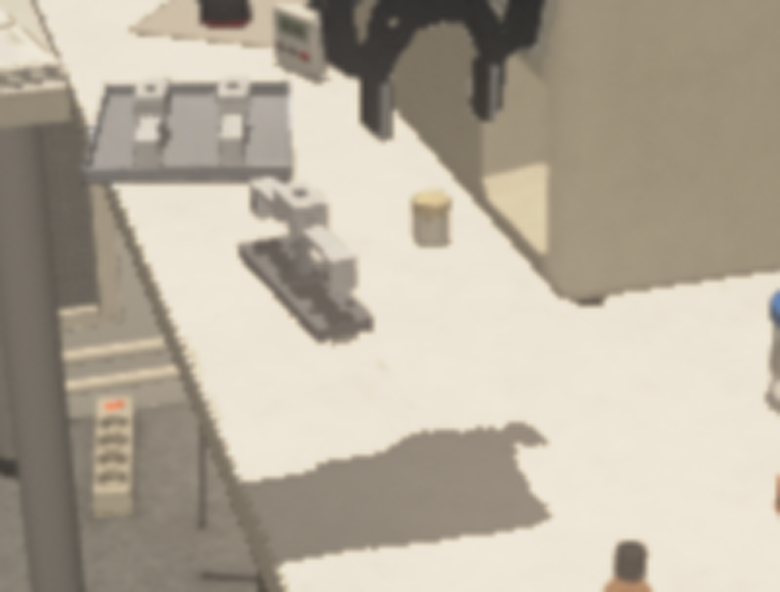

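View pics/t17.png

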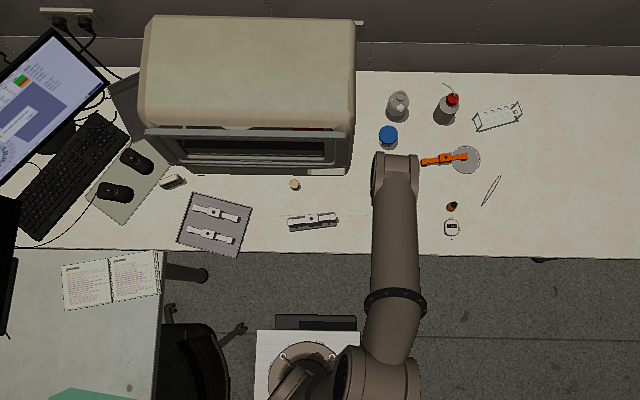

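The third arm sits level on the knife edge at (312,222), with a fitted tilt of 0–2°. The two rejects are in the tray at (217,213) and (211,236). The tally counter, jar and bottle are where they started, and the gripper touches nothing.

```bash
python3 -c "
from bench import r
print(r.hand_in(), r.get_obs()['clock'])"
```

```text
the job is handed in; nothing more can be done
the job is handed in; nothing more can be done
```

I tried all three arms on the knife edge. Two tipped and are now in the steel reject tray; the third stayed level and is balanced on the edge. The job is handed in, at about 33 s of the 69 s allowed.

- **Rejects:** The arm nearest the robot tipped towards −y and the middle one towards +y. In the wrist pictures each then lay flat on both feet in the tray, and the fits to the flat shape matched well (mismatch 0.04 and 0.06).
- **True arm:** The farthest arm stayed level after release. The last pictures put its tilt at 0° from the side and about 2° from the top. The top fit was nearly flat, so the side view is the better evidence.
- **Bystanders:** In the last top picture the tally counter, small jar, brown bottle and orange look-alike are where they started. The network gave two marks each for the counter and jar; the likelier ones agreed with the picture.
- **Seating:** When I lowered the second and third arms, side forces of about 3 N showed the notch was slightly off the edge. I shifted each until the force fell to about 1 N or less before letting go. The first arm showed a similar force; I shifted it too but did not re-read the force before letting go.

No check failed, and the gripper was clear of everything at the end.

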